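Refit the dust extractor's filter and snap its cover on

ROBOT

A 7-joint arm with a two-finger parallel gripper is mounted at the origin on the work surface. World frame = base frame: x ahead of the robot, y to its left, z up, the work surface at z = 0. Lengths are in m, angles in rad, forces in N, time in s.
With the tool pointing down it reaches from about 0.425 to 0.925 m from the base axis. Payload 6.8 kg.
Tool frame: the origin (TCP) lies at the very end of the fingers, on their centre line; the grasp point (between the pads) lies 19 mm behind it; z points along the fingers, y is the line along which they close (so a half turn about z gives the same grasp; the last joint's range is limited). The gripper opens to 85 mm and grips with 20 to 120 N. Pads are 22 mm wide; open, the fingers measure 114 mm over their backs; the gripper's body (76 mm by 85 mm) begins 54 mm behind the grasp point. The pads swing forward as they close: fully open they stand 13 mm farther back than shut.
Start: joints at [-1.393, 0.477, 0.022, 1.555, -0.011, 1.109, -0.083], TCP at [0.19, 0.648, 0.231] pointing down, gripper open.
Joint ranges: [-2.96, 2.96], [-0.34, 2.1], [-1.41, 1.46], [0.24, 2.44], [-1.37, 4.51], [0.17, 1.92], [-2.96, 2.96]. Speed limits (rad/s): [2.39, 2.39, 3.14, 3.14, 3.14, 3.14, 3.14].

INTERFACE

Orientations are given as a rotation vector (axis times angle).
In Python, from bench import get_obs, viewer, r gives the robot as it stands. The module is installed in compiled form; this text tells all that it offers.
- The arm moves only by the tool play_rows, never from a script. Its argument "commands" is a list that holds one entry, the list of rows, each a list of 5 numbers: the gripper's target within -1 to 1 (shut at 1, half-way at 0, fully open at -1), then the shift along the tool's x, y, z scaled (see below), then the turn about the tool's z scaled (see below). A call has 1 to 12 rows; each row is the pose to reach, as a shift and turn from the pose commanded when the call began, along the tool's axes at that moment; what a row does not reach only later rows make up. The controller multiplies each number of a shift by 0.2 m and each number of a turn by pi/2 rad. A row lasts 1/12 s, in which the tool goes at most 41.7 mm and 7.16 degrees, less where a joint would pass 70% of its speed; a pose out of reach is approached as far as the arm can. A call with a number of a shift or a turn outside -1 to 1 is refused whole. A call with a gripper value outside its range is refused whole. The fingers move at their own pace and stop on an object; "grip_force" is the grip in N (left out, the last holds). Time passes only in rows, so rows that repeat a pose let the fingers close. It gives the time, the measured TCP pose, the force, the opening and the grip force at its end, in the units of the state.
- get_obs(): the state, without advancing time (a new reading comes with each control period).
- viewer.grab_frame(name): name is "scene" or "top"; returns a dict with "pixels" (400x640x3 uint8, red, green, blue), "fovy" (degrees; the focal length in pixels is half the picture's height over the tangent of half this angle, whatever the lens; pixels are square), "cx", "cy" (the principal point, pixels), "world_to_cam" (4x4, takes a point from world to camera coordinates). Camera axes: x right, y up, looking along -z (the intrinsics and any distortion apply to the point x, -y, -z); pixel columns grow to the right and rows downward; lengths in m; the calibration is good to about 2 mm. A picture is of the moment at which its call begins. There is no depth.
- r.hand_in(): hands the job in; it is judged then, once.
Trained networks look in a picture, given as the dict that the camera call returned (one of the last four; its "shot" number tells which), for a name from the list of things; names that differ only in an ending like _2 or _b are one class to them, and where a whole thing is asked for, a point or a joint stands for the part that bears it (a point fixed in the world has none). Each returns a list of dicts, best first, with "score" (0 to 1); they miss things now and then, are a little off and sometimes report something else, mostly with a low value. They report only what shows in the picture. A call takes as long as a camera call. They do not tell look-alikes from the thing itself.
- viewer.trace(picture, thing): "pixels" (400x640 bool, what is visible of it) and "rect" ([left, top, right, bottom] in pixels, round what is visible of it).
The state is a dict: "clock": time; "joints": joint angles; "qvel": joint speeds; "tau": joint torques, N m; "tcp_pos": TCP position; "orientation": TCP orientation; "contact_force": force on the tool from outside, world axes, zero at the start; "moment": the same for the moment, N m; "grip_width": finger opening in m; "gripper_force": force on a finger pad.
Only numpy, scipy, OpenCV 4.12 (cv2) and the standard library are available. Lean on these libraries where they do the work, as an engineer would, in place of code of your own. Each camera call takes 0.05 s, during which the arm holds its last target. There are 200 camera calls.

TASK

Put the clean filter panel into the collar on top of the bench dust extractor, handle up, so that it sits fully down on the ledge inside. Then lower the cover gently over the collar, feeling for the fit, and press it straight down, firmly but without forcing it, until both its clips have snapped in under the rim and the cover is fully home; let go of it and leave the tools on the bench where they are.

Things in the scene. Friction and masses are not known exactly. Their poses are not given: they have to be found in the camera images.
- extractor: Bench dust extractor: heavy fixed grey box 250 x 240 x 112 mm high, control panel to its -x. On top, in the middle, a black plastic collar 30 high, long way along x. Collar wall 102 x 68 outside, mouth 96 x 62 inside; an inner ledge 6 below the rim plane (opening 76 x 52) carries the filter frame; clear below it to 30 under the rim plane. Origin: centre of its underside.
- rim (a point): Middle of the extractor, level with the upper face of the collar's rim, 142 mm above the extractor's underside, which stands 0 to 12 above the bench on levelling feet; axes as the extractor (x along the collar's long side). The collar is bolted down through slotted holes: its true middle lies up to 4 off this point along x (not y). The rim is a bead 110 x 76 outside, 6 high, standing 4 out over the wall below.
- filter: Loose filter panel, some 60 g: white frame 88 (x) x 58 (y) x 6 mm, under it a pleated paper pack 66 x 44 x 20 high, a pull handle on top. Origin: centre of the pack's underside, z up; frame from z = 20 to 26. In place the frame is in the mouth (4 to spare each end, 2 each side), on the ledge, top flush with the rim: origin 26 below the rim plane, x axes parallel, either way round.
- filter_handle (a point): Middle of the filter's handle bar, 44 mm above the filter's origin, axes as the filter: bar 44 (x) x 12 (y) x 12 high on two posts, its underside 12 above the frame's top.
- cover: Loose grey cover, some 170 g, 118 (x) x 84 (y) x 47 mm high, standing on its skirt. Origin: centre of the skirt's lower edge, z up. The skirt (112 x 78 inside, 1 to spare each side of the rim) reaches 16 below an inner seat face. Home: clips hooked under the rim, x axes parallel, either way round, origin 15 below the rim plane; at 16 the seat face stops hard on the rim.
- spigot (a point): Middle of the top of the cover's hose spigot, the thing to hold it by: 44 (x) x 30 (y) mm, 35 tall from the cover's top; 82 above the cover's origin, axes as the cover. Inside the cover a sprung plate meets the seated filter's frame when the origin is 11 below the rim plane and pushes back 4.5 N per mm from there on.
- clip_a (a joint): Clip arm at the cover's +x end, 24 mm wide, 65 from the middle: 0 closed, 0.1 to 0.17 rad while spread. The clips meet the rim with the cover's origin 3 to 4 below the rim plane; 12 to 18 N down spreads both (at 7 below); they slide on still spread, at little force, then against the plate, and snap in under the rim at 14 to 15 below, at 16 to 22 N. Over 30 N on the rim cracks it.
- clip_b (a joint): Clip arm at the cover's -x end, as clip_a.
- screwdriver: Bystander: screwdriver with a wooden handle, 190 long, 26 thick, lying down.
- fret_hammer: Bystander: small hammer with a wooden handle, 240 long, head 78 wide and 26 high, lying down.
- glue_bottle: Bystander: white upright glue bottle, 52 across, 150 tall.
- sanding_block: Bystander: cork-faced sanding block 110 x 60 x 35.
- square: Bystander: try square with a dark wooden stock 75 x 14 x 16 and a 115 steel blade, lying flat.
- block_plane: Bystander: small steel block plane with brass cap, 105 x 38 x 45.
There are look-alikes about, which are no part of the job. Several things have the shape of the cover; the one meant has the colours described above.

How it is judged:
By the outcome, as a careful person would: the job done as asked, in the order asked, and still so for the second after the job is handed in, with the robot touching nothing.
It also fails if it takes over 72 s, if anything falls off the work surface, if the arm or the gripper's body presses on something with over 40 N, if the wrist force passes 120 N, or if a joint passes its speed limit or range.

## Working session

There is one attempt and no reset: what is moved stays moved. The work goes in short steps, Python scripts to look and compute and a tool call to move; the robot and the scene stay as the last step left them, time stands still between calls to the robot, and variables do not carry over. Pictures are saved under pics/ and viewed, at most 10 in all, crops included, and the job is handed in when it is done.

Besides the shell and the picture viewer there is one more tool, called after ">>>" as name([rows], argument=value, ...), one row to a line, values as JSON. play_rows: Moves the arm, as the interface text tells. Shifts and turns lie within -1 to 1; 1 stands for 0.2 m of shift or pi/2 rad of turn. Its arguments: {"type":"object","properties":{"commands":{"type":"array","items":{"type":"array","items":{"type":"array","items":{"type":"number","minimum":-1,"maximum":1}}}},"grip_force":{"type":"number"}},"required":["commands"]}

```bash
mkdir -p pics
cat > h.py <<'E'
import numpy as np, cv2
from bench import get_obs, viewer, r
def K(f):
    fl=200/np.tan(np.radians(f["fovy"])/2); return fl,f["cx"],f["cy"]
def proj(f,P):
    P=np.atleast_2d(P); c=(f["world_to_cam"]@np.c_[P,np.ones(len(P))].T).T
    fl,cx,cy=K(f); return np.c_[cx+fl*c[:,0]/-c[:,2], cy-fl*c[:,1]/-c[:,2]]
def back(f,uv,z):
    fl,cx,cy=K(f); uv=np.atleast_2d(uv); M=np.linalg.inv(f["world_to_cam"])
    d=np.c_[(uv[:,0]-cx)/fl,-(uv[:,1]-cy)/fl,-np.ones(len(uv))]@M[:3,:3].T
    o=M[:3,3]; return o+d*((z-o[2])/d[:,2])[:,None]
def save(n,p): cv2.imwrite("pics/"+n,cv2.cvtColor(p,cv2.COLOR_RGB2BGR))
E
python3 - <<'E'
from h import *
np.set_printoptions(precision=3,suppress=True)
for n in("top","scene"):
    f=viewer.grab_frame(n); save(n+"0.png",f["pixels"])
    print(n,K(f),[k for k in f],np.linalg.inv(f["world_to_cam"])[:3])
    for t in("extractor","filter","filter_handle","cover","spigot","clip_a","glue_bottle"):
        for d in viewer.trace(f,t)[:5]:
            m=d["pixels"]; ys,xs=np.nonzero(m); print(t,round(d["score"],2),d["rect"],m.sum(), cv2.minAreaRect(np.c_[xs,ys].astype(np.float32)), f["pixels"][m].mean(0))
o=get_obs(); print(o)
E
```

```text
top (np.float64(397.07440018297933), 317.85336665277083, 207.06032732031954) ['pixels', 'fovy', 'cx', 'cy', 'world_to_cam', 'shot'] [[-0.02   0.988 -0.153  0.291]
 [-1.    -0.02  -0.001 -0.042]
 [-0.004  0.153  0.988  1.24 ]]
extractor 0.82 [189.7, 139.9, 288.8, 240.6] 7461 ((240.86997985839844, 190.41000366210938), (89.23687744140625, 90.5096664428711), 8.130102157592773) [90.438 91.969 90.936]
extractor 0.55 [417.7, 179.3, 439.1, 209.1] 503 ((427.9958801269531, 196.21096801757812), (27.846153259277344, 18.5815486907959), 83.9909896850586) [139.091 135.694 126.262]
filter 0.67 [416.4, 183.3, 440.0, 211.5] 509 ((427.93853759765625, 196.00770568847656), (28.031850814819336, 18.729244232177734), 82.87498474121094) [139.585 136.163 126.711]
filter 0.47 [350.5, 199.3, 379.8, 241.8] 1180 ((365.4056396484375, 221.00900268554688), (42.85371017456055, 29.343416213989258), 84.5596694946289) [77.219 77.219 74.879]
filter_handle 0.71 [420.7, 181.2, 439.5, 211.6] 549 ((428.2627868652344, 195.73377990722656), (28.859786987304688, 19.512487411499023), 83.2901611328125) [139.634 136.253 126.811]
co
[... 2989 characters left out ...]
89), 75.96376037597656) [17.953 17.884 17.465]
glue_bottle 0.89 [194.7, 197.9, 209.9, 231.1] 430 ((202.34616088867188, 213.2307891845703), (36.6737174987793, 14.708709716796875), 78.69007110595703) [107.912 102.291  87.619]
{'clock': 0.8, 'joints': array([-1.393,  0.477,  0.022,  1.555, -0.011,  1.109, -0.083]), 'qvel': array([ 0.   , -0.001, -0.   ,  0.   ,  0.   , -0.   ,  0.001]), 'tau': array([  0.   , -59.624,   1.606, -28.153,   0.012,   0.001,   0.   ]), 'tcp_pos': array([0.19 , 0.648, 0.231]), 'orientation': array([0.447, 3.11 , 0.   ]), 'contact_force': array([-0.232,  0.716, -0.34 ]), 'moment': array([-0.009,  0.026, -0.013]), 'gripper_force': 0.0, 'grip_width': 0.0852791626233833}
```

Run:
```python
import cv2
a=cv2.imread("pics/top0.png"); cv2.imwrite("pics/topc.png",cv2.resize(a[120:330,170:470],None,fx=2.6,fy=2.6,interpolation=cv2.INTER_CUBIC))
a=cv2.imread("pics/scene0.png"); cv2.imwrite("pics/scc.png",cv2.resize(a[130:330,180:440],None,fx=3,fy=3,interpolation=cv2.INTER_CUBIC))
```

```text
(no output)
```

View pics/topc.png

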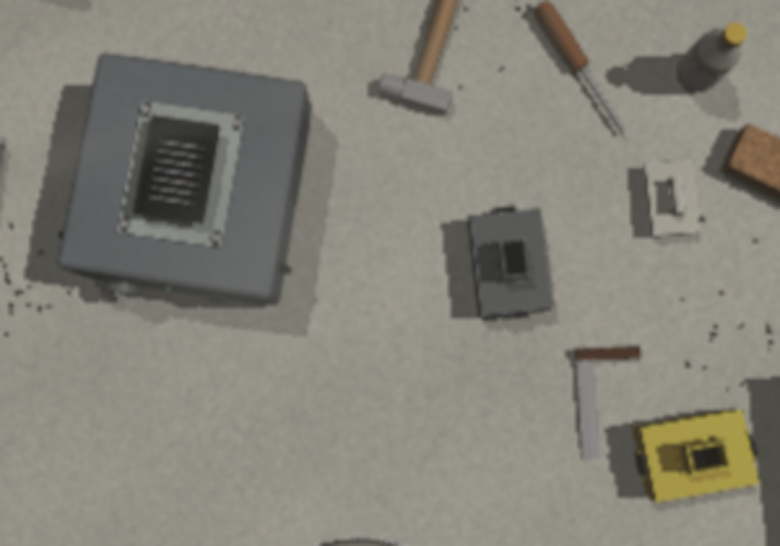

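View pics/scc.png

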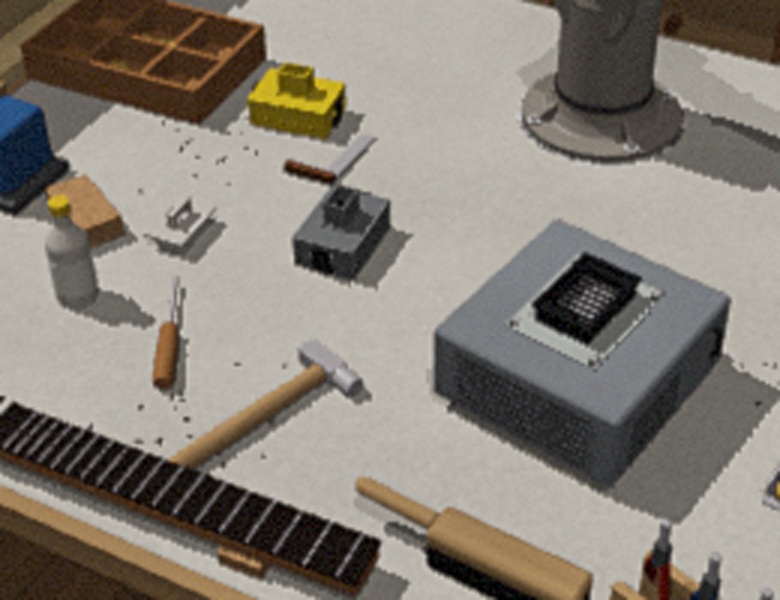

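The top picture shows the extractor (241,190), black collar in its middle, white filter (428,196). Cover candidates are the grey one at (365,221) and the yellow one at (437,295). The grey one fits the description, and the enlarged crop confirms it.

```bash
cat > fit.py <<'E'
from h import *
from scipy.optimize import minimize
S=6
def box(lx,ly,z0,z1,ox=0): return np.array([[ox+sx*lx/2,sy*ly/2,z] for sx in(-1,1) for sy in(-1,1) for z in(z0,z1)])/1e3
MODEL={"cover":[box(118,84,0,47),box(44,30,47,82),box(134,24,8,40)],"filter":[box(88,58,20,26),box(66,44,0,20),box(44,12,38,50),box(6,12,26,40,-19),box(6,12,26,40,19)],
 "rim":[box(110,76,-6,0),box(102,68,-30,-6)],"extractor":[box(250,240,0,112)]}
def render(f,parts,x,y,z,yaw,roi):
    c,s=np.cos(yaw),np.sin(yaw);R=np.array([[c,-s,0],[s,c,0],[0,0,1]])
    l,t,r_,b=roi; im=np.zeros(((b-t)*S,(r_-l)*S),np.uint8)
    for p in parts:
        q=(proj(f,p@R.T+[x,y,z])-[l,t]+.5)*S
        cv2.fillConvexPoly(im,cv2.convexHull(np.round(q*16).astype(np.int32)),255,shift=4)
    return cv2.resize(im,(r_-l,b-t),interpolation=cv2.INTER_AREA)/255.
def fit(views,parts,x0,freez=False,zb=(0,1)):
    """views: list of (frame,mask)"""
    L=[]
    for f,m in views:
        ys,xs=np.nonzero(m); roi=(xs.min()-12,ys.min()-12,xs.max()+12,ys.max()+12); L.append((f,m[roi[1]:roi[3],roi[0]:roi[2]].astype(float),roi))
    def cost(p):
        z=p[3]/100 if freez else x0[2]
        c=0
        for f,m,roi in L:
            a=render(f,parts,p[0]/100,p[1]/100,z,p[2]/10,roi); c+=np.abs(a-m).sum()/m.sum()
        return c+100*max(0,zb[0]-z,z-zb[1])
    p0=[x0[0]*100,x0[1]*100,x0[3]*10]+([x0[2]*100] if freez else [])
    best=None
    for d in (1,.3):
        sim=np.vstack([p0]+[np.array(p0)+d*np.eye(len(p0))[i] for i in range(len(p0))])
        o=minimize(cost,p0,method="Nelder-Mead",options=dict(initial_simplex=sim,xatol=.003,fatol=1e-5,maxiter=400)); p0=list(o.x)
    p=o.x; return np.array([p[0]/100,p[1]/100,p[3]/100 if freez else x0[2],p[2]/10,o.fun])
E
cat > m1.py <<'E'
from fit import *
np.set_printoptions(precision=4,suppress=True)
T=viewer.grab_frame("top");C=viewer.grab_frame("scene")
def near(f,n,uv):
    ds=[d for d in viewer.trace(f,n) if np.hypot((d["rect"][0]+d["rect"][2])/2-uv[0],(d["rect"][1]+d["rect"][3])/2-uv[1])<15]
    return ds[0]["pixels"] if ds else None
def black(f,roi,th):
    l,t,r_,b=roi; g=f["pixels"].max(2); m=np.zeros(g.shape,np.uint8); m[t:b,l:r_]=g[t:b,l:r_]<th
    m=cv2.morphologyEx(m,cv2.MORPH_CLOSE,np.ones((7,7)));n,lab,st,_=cv2.connectedComponentsWithStats(m); return lab==1+st[1:,4].argmax()
def yaw(f,m,z):
    ys,xs=np.nonzero(m);b=cv2.boxPoints(cv2.minAreaRect(np.c_[xs,ys].astype(np.float32)));P=back(f,b,z)
    e=[P[1]-P[0],P[2]-P[1]];e=max(e,key=np.linalg.norm);a=np.arctan2(e[1],e[0]);return P.mean(0),(a+np.pi/2)%np.pi-np.pi/2,np.linalg.norm(P[1]-P[0]),np.linalg.norm(P[2]-P[1])
rb=[black(T,(215,155,265,218),65),black(C,(355,210,398,248),62)]
for nm,mt,ms,z,fz in [("cover",near(T,"cover",(365,221)),near(C,"cover",(294,207)),0,0),("filter",near(T,"filter",(428,196)),near(C,"filter",(241,204)),0,0),("rim",*rb,.148,1),("extractor",near(T,"extractor",(241,190)),near(C,"extractor",(374,248)),.006,1)]:
    P,a,l1,l2=yaw(T,mt,{"cover":.047,"filter":.026,"rim":.148,"extractor":.118}[nm]); print(nm,"rect",P,a,l1,l2,mt.sum(),ms is not None and ms.sum())
    zb=(.142,.154) if nm=="rim" else (0,.012)
    for v in ([(T,mt)],[(T,mt),(C,ms)]) if ms is not None else ([(T,mt)],):
        print(len(v),fit(v,MODEL[nm],[P[0],P[1],z,a],bool(fz) and len(v)>1,zb))
E
python3 m1.py
```

```text
cover rect [ 0.4306 -0.1841  0.047 ] 0.06656395727260911 0.08901470142869941 0.13054061246958493 1178 703
1 [ 0.4318 -0.1857  0.      0.0785  0.0437]
2 [ 0.4313 -0.1852  0.      0.0795  0.124 ]
filter rect [ 0.5066 -0.3825  0.026 ] 0.05700071283023522 0.062226764095713455 0.08848694432274035 537 283
1 [ 0.5076 -0.3836  0.      0.0619  0.0584]
2 [ 0.5067 -0.3835  0.      0.0675  0.1495]
rim rect [0.5258 0.1847 0.148 ] -0.16036212717783438 0.11334058436813797 0.07802728583834315 1035 635
1 [ 0.5271  0.1855  0.148  -0.1712  0.0595]
2 [ 0.5265  0.1856  0.1484 -0.1711  0.2053]
extractor rect [0.5194 0.1814 0.118 ] -0.1125137407625405 0.26711291552673816 0.2606020254909014 7434 5437
1 [ 0.5285  0.1835  0.006  -0.1634  0.0427]
2 [ 0.5285  0.1839  0.0047 -0.1566  0.1385]
```

>>> play_rows([
  [[0,-0.95,-0.37,0,-0.224],[0,-0.95,-0.37,0,-0.224],[0,-0.95,-0.37,0,-0.224],[0,-0.95,-0.37,0,-0.224],[0,-0.95,-0.37,0,-0.224],[0,-0.95,-0.37,0,-0.224]],
], grip_force=30)

```text
clock: 1.7
tcp_pos: [0.3611, 0.5159, 0.2316]
orientation: [-0.083, 3.136, -0.005]
contact_force: [1.5, -1.3, -0.4]
grip_width: 0.0423
gripper_force: 0.0
```

```bash
cat > plan.py <<'E'
import sys
from h import *
from scipy.spatial.transform import Rotation as Ro
def plan(p=None,yaw=None):
    o=get_obs();R=Ro.from_rotvec(o["orientation"]).as_matrix();y=np.degrees(np.arctan2(R[1,1],R[0,1]))
    print("t",round(o["clock"],2),"tcp",o["tcp_pos"].round(4),"yaw",y.round(2),"tilt",np.degrees(np.arccos(-R[2,2])).round(2),"q",o["joints"].round(2),"F",o["contact_force"].round(1),"M",o["moment"].round(2),"w",round(o["grip_width"],4),round(o["gripper_force"],1))
    if p is not None: print("rows",(R.T@(np.array(p)-o["tcp_pos"])/.2).round(4),"turn",None if yaw is None else round(-((yaw-y+180)%360-180)/90,4))
if __name__=="__main__":
    a=[float(v) for v in sys.argv[1:]]; plan(a[:3] or None,a[3] if len(a)>3 else None)
E
python3 plan.py 0.6 0.2 0.231 93.8
```

```text
t 1.7 tcp [0.3611 0.5159 0.2316] yaw 93.04 tilt 0.34 q [-1.07  0.4   0.    1.67  0.    1.07  0.56] F [ 1.5 -1.3 -0.4] M [-0.02 -0.04 -0.04] w 0.0423 0.0
rows [-1.1088 -1.6407  0.0142] turn -0.0084
```

>>> play_rows([
  [[0,-0.95,-1,0,-0.008],[0,-0.95,-1,0,-0.008],[0,-0.95,-1,0,-0.008],[0,-0.95,-1,0,-0.008],[0,-0.95,-1,0,-0.008],[0,-0.95,-1,0,-0.008],[0,-0.95,-1,0,-0.008]],
])

```text
clock: 2.28
tcp_pos: [0.5581, 0.3315, 0.2316]
orientation: [-0.116, 3.138, -0.003]
contact_force: [0.7, -0.3, 0.4]
grip_width: 0.043
gripper_force: 0.0
```

>>> play_rows([
  [[0,0,-1,0,0],[0,0,-1,0,0],[0,0,-1,0,0],[0,0,-1,0,0],[0,0,-1,0,0]],
])

```text
clock: 2.7
tcp_pos: [0.5703, 0.1331, 0.2315]
orientation: [-0.12, 3.139, -0.001]
contact_force: [0.3, -0.2, 0.2]
grip_width: 0.0428
gripper_force: 0.0
```

>>> play_rows([
  [[0,0,-1,0,0],[0,0,-1,0,0],[0,0,-1,0,0],[0,0,-1,0,0],[0,0,-1,0,0]],
])

```text
clock: 3.12
tcp_pos: [0.5858, -0.0663, 0.2317]
orientation: [-0.12, 3.139, -0.001]
contact_force: [-0.5, 0.4, -0.1]
grip_width: 0.0427
gripper_force: 0.0
```

>>> play_rows([
  [[0,0.3,-1,0,0],[0,0.3,-1,0,0],[0,0.3,-1,0,0],[0,0.3,-1,0,0],[0,0.3,-1,0,0],[0,0.3,-1,0,0]],
])

```text
clock: 3.62
tcp_pos: [0.5378, -0.2773, 0.232]
orientation: [0.104, -3.139, 0.009]
contact_force: [-0.4, -0.9, -0.2]
grip_width: 0.0427
gripper_force: 0.0
```

```bash
python3 plan.py 0.507 -0.3835 0.1 93.8
```

```text
t 3.62 tcp [ 0.5378 -0.2773  0.232 ] yaw 93.78 tilt 0.33 q [ 0.14  0.37  0.3   1.75 -0.12  1.04  2.12] F [-0.4 -0.9 -0.2] M [-0.03  0.1  -0.03] w 0.0427 0.0
rows [ 0.1881 -0.516   0.663 ] turn -0.0002
```

>>> play_rows([
  [[0,0.19,-0.51,0.4,0],[0,0.19,-0.51,0.663,0],[0,0.19,-0.51,0.663,0],[0,0.19,-0.51,0.663,0],[0,0.19,-0.51,0.663,0],[0,0.19,-0.51,0.663,0],[0,0.19,-0.51,0.663,0]],
])

```text
clock: 4.2
tcp_pos: [0.5128, -0.3709, 0.0991]
orientation: [-0.124, 3.139, 0.001]
contact_force: [-0.6, -0.2, -0.2]
grip_width: 0.0425
gripper_force: 0.0
```

```bash
python3 plan.py 0.507 -0.3835 0.028 93.8
python3 - <<'E'
from h import *
f=viewer.grab_frame("scene"); save("s1.png",cv2.resize(f["pixels"][140:270,170:330],None,fx=4,fy=4,interpolation=cv2.INTER_CUBIC))
E
```

```text
t 4.2 tcp [ 0.5128 -0.3709  0.0991] yaw 94.51 tilt 0.04 q [ 0.33  0.57  0.27  1.78 -0.2   0.82  2.35] F [-0.6 -0.2 -0.2] M [-0.01 -0.02  0.05] w 0.0425 0.0
rows [ 0.0338 -0.0608  0.3553] turn 0.0079
```

View pics/s1.png

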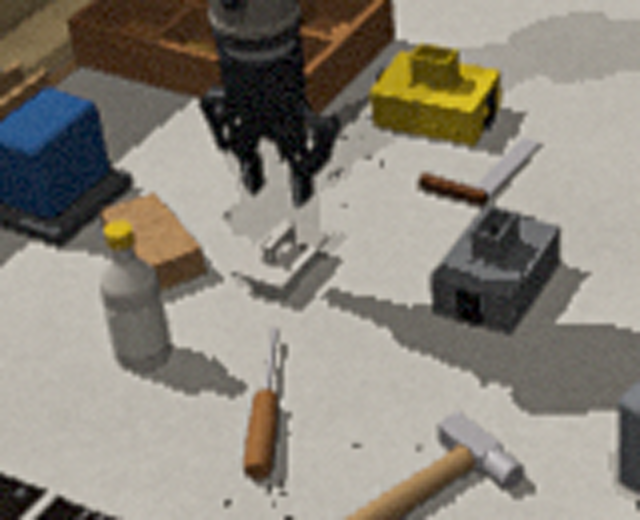

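>>> play_rows([
  [[0,0,0,0.2,0],[0,0,0,0.2,0],[0,0,0,0.2,0],[0,0,0,0.2,0]],
])

```text
clock: 4.58
tcp_pos: [0.5137, -0.3712, 0.061]
orientation: [-0.126, 3.136, -0.002]
contact_force: [-0.8, -0.6, -0.1]
grip_width: 0.0428
gripper_force: 0.0
```

```bash
python3 plan.py 0.507 -0.3835 0.028 93.8
```

```text
t 4.58 tcp [ 0.5137 -0.3712  0.061 ] yaw 94.59 tilt 0.17 q [ 0.34  0.62  0.25  1.8  -0.22  0.75  2.36] F [-0.8 -0.6 -0.1] M [-0.07 -0.01 -0.  ] w 0.0428 0.0
rows [ 0.0389 -0.0585  0.1648] turn 0.0088
```

>>> play_rows([
  [[0,0.039,-0.058,0,0.009],[0,0.039,-0.058,0,0.009],[0,0.039,-0.058,0.1,0.009],[0,0.039,-0.058,0.165,0.009],[0,0.039,-0.058,0.165,0.009],[0,0.039,-0.058,0.165,0.009],[0.9,0.039,-0.058,0.165,0.009],[0.9,0.039,-0.058,0.165,0.009],[0.9,0.039,-0.058,0.165,0.009],[0.9,0.039,-0.058,0.165,0.009]],
], grip_force=25)

```text
clock: 5.42
tcp_pos: [0.5056, -0.3841, 0.0265]
orientation: [-0.101, 3.139, -0.001]
contact_force: [-0.5, -0.0, 5.4]
grip_width: 0.0117
gripper_force: 29.1
```

```bash
python3 plan.py 0.507 -0.3835 0.028 93.8
```

```text
t 5.42 tcp [ 0.5056 -0.3841  0.0265] yaw 93.69 tilt 0.08 q [ 0.38  0.67  0.24  1.81 -0.23  0.69  2.38] F [-0.5 -0.   5.4] M [ 0.03  0.12 -0.03] w 0.0117 29.1
rows [-0.0072  0.0025 -0.0073] turn -0.0012
```

>>> play_rows([
  [[0.9,0,0,-0.2,0],[0.9,0,0,-0.4,0],[0.9,0,0,-0.6,0],[0.9,0,0.1,-0.8,0],[0.9,0,0.3,-1,0],[0.9,-0.05,0.5,-1,0],[0.9,-0.1,0.7,-1,0],[0.9,-0.1,0.9,-1,0],[0.9,-0.1,1,-1,0],[0.9,-0.1,1,-1,0]],
])

```text
clock: 6.25
tcp_pos: [0.5124, -0.1745, 0.2253]
orientation: [0.117, -3.138, -0.007]
contact_force: [0.1, -0.3, -0.8]
grip_width: 0.0113
gripper_force: 27.6
```

>>> play_rows([
  [[0.9,-0.02,0.2,0,0],[0.9,-0.04,0.4,0,0],[0.9,-0.06,0.6,0,0],[0.9,-0.08,0.8,0,0],[0.9,-0.1,1,0,0],[0.9,-0.1,1,0,0],[0.9,-0.1,1,0,0]],
])

```text
clock: 6.83
tcp_pos: [0.5188, 0.0209, 0.2253]
orientation: [0.11, -3.139, -0.001]
contact_force: [0.2, -0.7, -1.3]
grip_width: 0.0115
gripper_force: 27.6
```

```bash
python3 plan.py 0.5265 0.1855 0.225 80.4
```

```text
t 6.83 tcp [0.5188 0.0209 0.2253] yaw 94.03 tilt 0.06 q [-0.29  0.23  0.15  1.94 -0.04  0.98  1.52] F [ 0.2 -0.7 -1.3] M [-0.11 -0.04 -0.05] w 0.0115 27.6
rows [-0.0961  0.8183  0.0021] turn 0.1514
```

>>> play_rows([
  [[0.9,-0.02,0.16,0,0.08],[0.9,-0.04,0.33,0,0.15],[0.9,-0.06,0.5,0,0.151],[0.9,-0.08,0.66,0,0.151],[0.9,-0.096,0.8,0,0.151],[0.9,-0.096,0.818,0,0.151],[0.9,-0.096,0.818,0,0.151],[0.9,-0.096,0.818,0,0.151],[0.9,-0.096,0.818,0,0.151]],
])

```text
clock: 7.58
tcp_pos: [0.5281, 0.1798, 0.2255]
orientation: [-0.276, -3.129, 0.002]
contact_force: [-0.1, -0.4, -1.1]
grip_width: 0.0118
gripper_force: 27.5
```

```bash
python3 plan.py 0.5268 0.1855 0.195 80.4
python3 - <<'E'
from h import *
a=[]
for n,c in(("scene",(330,170,420,260)),("top",(200,140,290,230))):
    f=viewer.grab_frame(n); a.append(cv2.resize(f["pixels"][c[1]:c[3],c[0]:c[2]],(390,390),interpolation=cv2.INTER_CUBIC))
    d=viewer.trace(f,"filter")
    for e in d: print(n,e["score"],e["rect"],e["pixels"].sum())
save("s2.png",np.hstack(a))
E
```

```text
t 7.58 tcp [0.5281 0.1798 0.2255] yaw 79.91 tilt 0.08 q [-0.53  0.29  0.11  1.85 -0.04  1.    0.99] F [-0.1 -0.4 -1.1] M [-0.   -0.03 -0.02] w 0.0118 27.5
rows [0.0116 0.0272 0.1524] turn -0.0055
scene 0.83 [363.7, 210.4, 388.7, 222.5] 293
top 0.42 [233.1, 159.6, 250.0, 196.0] 171
top 0.24 [348.0, 201.0, 385.4, 242.8] 1247
```

View pics/s2.png

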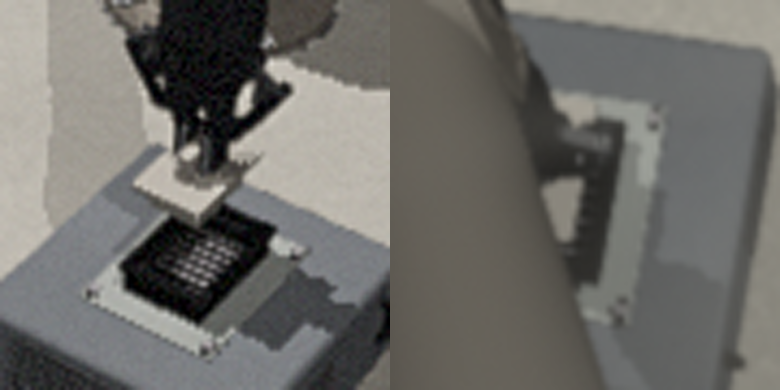

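>>> play_rows([
  [[0.9,0.018,0.024,0,-0.005],[0.9,0.018,0.024,0,-0.005],[0.9,0.018,0.024,0.05,-0.005],[0.9,0.018,0.024,0.1,-0.005],[0.9,0.018,0.024,0.15,-0.005],[0.9,0.018,0.024,0.2,-0.005],[0.9,0.018,0.024,0.25,-0.005],[0.9,0.018,0.024,0.3,-0.005],[0.9,0.018,0.024,0.3,-0.005],[0.9,0.018,0.024,0.3,-0.005]],
])

```text
clock: 8.62
tcp_pos: [0.5247, 0.1877, 0.1648]
orientation: [-0.259, -3.13, 0.001]
contact_force: [-0.1, 0.3, -0.6]
grip_width: 0.0111
gripper_force: 27.5
```

```bash
python3 plan.py 0.5255 0.185 0.148 80.3
```

```text
t 8.62 tcp [0.5247 0.1877 0.1648] yaw 80.55 tilt 0.1 q [-0.53  0.36  0.09  1.91 -0.04  0.88  0.99] F [-0.1  0.3 -0.6] M [-0.06 -0.02 -0.  ] w 0.0111 27.5
rows [-0.0062 -0.0126  0.0842] turn 0.0028
```

>>> play_rows([
  [[0.9,-0.004,-0.008,0,0.002],[0.9,-0.004,-0.008,0,0.002],[0.9,-0.004,-0.008,0.015,0.002],[0.9,-0.004,-0.008,0.03,0.002],[0.9,-0.004,-0.008,0.04,0.002],[0.9,-0.004,-0.008,0.05,0.002],[0.9,-0.004,-0.008,0.05,0.002]],
])

```text
clock: 9.2
tcp_pos: [0.5253, 0.1861, 0.1552]
orientation: [-0.263, -3.13, 0.001]
contact_force: [-0.8, -1.0, -1.1]
grip_width: 0.0114
gripper_force: 27.5
```

Run:
```python
from plan import *
for i in range(3): plan([.5255,.185,.148],80.3); viewer.grab_frame("scene")
```

```text
t 9.2 tcp [0.5253 0.1861 0.1552] yaw 80.38 tilt 0.05 q [-0.53  0.37  0.09  1.92 -0.05  0.85  0.99] F [-0.8 -1.  -1.1] M [-0.06  0.02  0.03] w 0.0114 27.5
rows [-0.0019 -0.0054  0.0359] turn 0.0009
t 9.25 tcp [0.5254 0.1862 0.1554] yaw 80.38 tilt 0.03 q [-0.53  0.37  0.09  1.92 -0.05  0.85  0.99] F [-0.6  0.3 -1.1] M [-0.02 -0.   -0.  ] w 0.0114 27.5
rows [-0.0013 -0.0059  0.0371] turn 0.0009
t 9.3 tcp [0.5256 0.1862 0.1556] yaw 80.37 tilt 0.01 q [-0.53  0.37  0.09  1.92 -0.05  0.85  0.99] F [-0.8 -0.2 -0.8] M [-0.04  0.01 -0.02] w 0.0114 27.5
rows [-0.0006 -0.006   0.038 ] turn 0.0008
```

>>> play_rows([
  [[0.9,0,-0.004,0.006,0.001],[0.9,0,-0.004,0.012,0.001],[0.9,0,-0.004,0.018,0.001],[0.9,0,-0.004,0.024,0.001],[0.9,0,-0.004,0.03,0.001],[0.9,0,-0.004,0.03,0.001]],
])

```text
clock: 9.85
tcp_pos: [0.5255, 0.1854, 0.1497]
orientation: [-0.266, -3.13, -0.0]
contact_force: [-0.1, 0.7, -0.7]
grip_width: 0.0112
gripper_force: 27.7
```

>>> play_rows([
  [[0.9,0,0,0.006,0],[0.9,0,0,0.01,0],[0.9,0,0,0.01,0]],
])

```text
clock: 10.1
tcp_pos: [0.5256, 0.1855, 0.1496]
orientation: [0.266, 3.13, 0.001]
contact_force: [-6.2, -2.5, 16.5]
grip_width: 0.0113
gripper_force: 31.7
```

```bash
python3 plan.py 0.5255 0.185 0.148 80.3
```

```text
t 10.1 tcp [0.5256 0.1855 0.1496] yaw 80.27 tilt 0.03 q [-0.53  0.38  0.09  1.92 -0.05  0.84  0.99] F [-6.2 -2.5 16.5] M [-0.53  1.36 -0.02] w 0.0113 31.7
rows [ 0.0001 -0.0024  0.0078] turn -0.0003
```

>>> play_rows([
  [[0.9,0,0,-0.008,0],[0.3,0,0,-0.008,0],[0.3,0,0,-0.008,0],[0.3,0,0,-0.008,0],[0.3,0,0,-0.1,0],[0.3,0,0,-0.3,0],[0.3,0,0,-0.5,0],[0.3,0,0,-0.5,0],[0.3,0,0,-0.5,0]],
])

```text
clock: 10.85
tcp_pos: [0.527, 0.1861, 0.25]
orientation: [0.266, 3.126, 0.004]
contact_force: [-0.6, 0.6, -1.4]
grip_width: 0.0298
gripper_force: 0.0
```

```bash
python3 plan.py 0.5255 0.185 0.148 80.3
cat > v.py <<'E'
from fit import *
import sys
f=viewer.grab_frame("scene"); save(sys.argv[1],cv2.resize(f["pixels"][190:265,335:425],None,fx=8,fy=8,interpolation=cv2.INTER_CUBIC))
for d in viewer.trace(f,"filter"):
    m=d["pixels"];print(d["score"],d["rect"],m.sum())
    if d["rect"][0]>330 and d["rect"][2]<420:
        for rz in (.148,):print(fit([(f,m)],MODEL["filter"],[.5265,.1855,rz-.026,-.168],True,(.1,.17)), fit([(f,m)],MODEL["filter"],[.5265,.1855,rz-.026,-.168]))
E
python3 v.py s3.png
```

```text
t 10.85 tcp [0.527  0.1861 0.25  ] yaw 80.28 tilt 0.3 q [-0.54  0.26  0.11  1.83 -0.03  1.05  0.98] F [-0.6  0.6 -1.4] M [-0.02 -0.01  0.02] w 0.0298 0.0
rows [ 0.0088 -0.0081  0.5101] turn -0.0003
0.72 [232.2, 233.6, 239.2, 259.4] 158
0.54 [366.7, 221.2, 385.4, 238.1] 295
[ 0.51296544  0.18041863  0.11283058 -0.05777639  0.28929212] [ 0.52054832  0.18441626  0.122      -0.04193057  0.30666667]
```

View pics/s3.png

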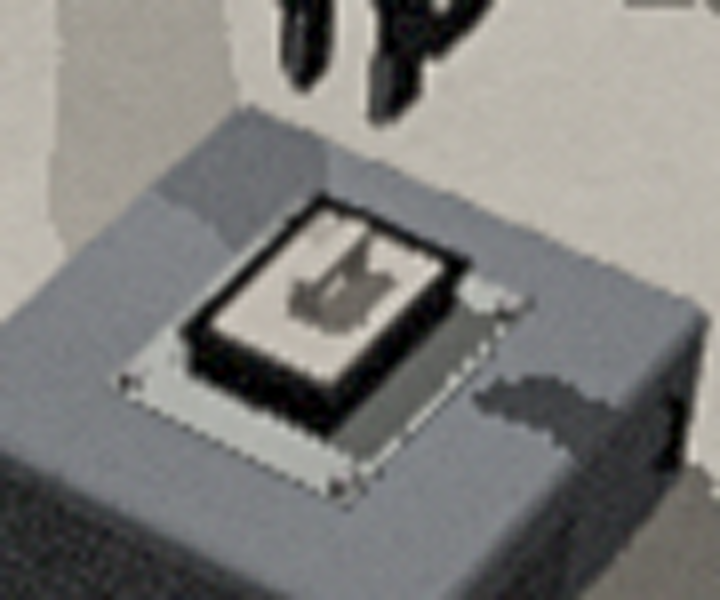

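>>> play_rows([
  [[-0.6,0.08,-1,0,0.4],[-0.6,0.08,-1,0,0.4],[-0.6,0.08,-1,0,0.4],[-0.6,0.08,-1,0,0.4],[-0.6,0.08,-1,0,0.4],[-0.6,0.08,-1,0,0.4]],
])

```text
clock: 11.45
tcp_pos: [0.4728, -0.0166, 0.2461]
orientation: [-1.242, -2.882, 0.007]
contact_force: [0.3, 0.1, 0.6]
grip_width: 0.0684
gripper_force: 0.0
```

```bash
python3 plan.py 0.4315 -0.1855 0.12 4.5
```

```text
t 11.45 tcp [ 0.4728 -0.0166  0.2461] yaw 43.37 tilt 0.29 q [-0.37  0.12  0.3   2.02 -0.04  1.01  0.71] F [0.3 0.1 0.6] M [-0.02  0.06 -0.01] w 0.0684 0.0
rows [-0.473  -0.7269  0.6335] turn 0.4318
```

>>> play_rows([
  [[-0.6,-0.473,-0.727,0.3,0.432],[-0.6,-0.473,-0.727,0.5,0.432],[-0.6,-0.473,-0.727,0.6,0.432],[-0.6,-0.473,-0.727,0.63,0.432],[-0.6,-0.473,-0.727,0.63,0.432],[-0.6,-0.473,-0.727,0.63,0.432],[-0.6,-0.473,-0.727,0.63,0.432],[-0.6,-0.473,-0.727,0.63,0.432],[-0.6,-0.473,-0.727,0.63,0.432]],
])

```text
clock: 12.2
tcp_pos: [0.4388, -0.1769, 0.122]
orientation: [-2.109, -2.328, -0.001]
contact_force: [-0.3, 0.2, 0.0]
grip_width: 0.0684
gripper_force: 0.0
```

```bash
python3 plan.py 0.4315 -0.1855 0.052 4.5
cat > m2.py <<'E'
from fit import *
np.set_printoptions(precision=4,suppress=True)
f=viewer.grab_frame("scene");t=viewer.grab_frame("top")
def white(f,roi,th):
    l,t,r_,b=roi; g=f["pixels"].min(2); m=np.zeros(g.shape,np.uint8); m[t:b,l:r_]=g[t:b,l:r_]>th
    return m
def black(f,roi,th):
    l,t,r_,b=roi; g=f["pixels"].max(2); m=np.zeros(g.shape,np.uint8); m[t:b,l:r_]=g[t:b,l:r_]<th
    c,_=cv2.findContours(cv2.morphologyEx(m,cv2.MORPH_CLOSE,np.ones((3,3))),0,2); c=max(c,key=cv2.contourArea); o=np.zeros_like(m); cv2.drawContours(o,[c],-1,1,-1); return o>0
V=[(t,black(t,(215,155,265,218),65)),(f,black(f,(352,208,398,248),62))]
print([v[1].sum() for v in V])
for v in (V[:1],V[1:],V): print(fit(v,MODEL["rim"],[.527,.1855,.149,-.167],False))
E
python3 m2.py
```

```text
t 12.2 tcp [ 0.4388 -0.1769  0.122 ] yaw 5.64 tilt 0.03 q [-0.14  0.32  0.47  2.15 -0.22  0.71  0.57] F [-0.3  0.2  0. ] M [-0.02 -0.02  0.03] w 0.0684 0.0
rows [-0.0393 -0.0408  0.35  ] turn 0.0127
[np.int64(220), np.int64(626)]
[ 0.5265  0.1849  0.149  -0.1497  3.9256]
[ 0.524   0.1856  0.149  -0.1366  0.1118]
[ 0.5258  0.1851  0.149  -0.1566  4.0459]
```

>>> play_rows([
  [[-0.6,-0.039,-0.041,0,0.013],[-0.6,-0.039,-0.041,0,0.013],[-0.6,-0.039,-0.041,0.15,0.013],[-0.6,-0.039,-0.041,0.3,0.013],[-0.6,-0.039,-0.041,0.345,0.013],[-0.6,-0.039,-0.041,0.345,0.013],[0.5,-0.039,-0.041,0.345,0.013],[0.5,-0.039,-0.041,0.345,0.013],[0.5,-0.039,-0.041,0.345,0.013],[0.5,-0.039,-0.041,0.345,0.013],[0.5,-0.039,-0.041,0.345,0.013]],
], grip_force=25)

```text
clock: 13.22
tcp_pos: [0.4315, -0.1873, 0.0541]
orientation: [2.137, 2.3, 0.002]
contact_force: [-1.2, -0.5, 8.0]
grip_width: 0.0438
gripper_force: 26.5
```

```bash
python3 plan.py 0.4315 -0.1855 0.052 94.5;python3 m2.py
```

```text
t 13.22 tcp [ 0.4315 -0.1873  0.0541] yaw 4.22 tilt 0.15 q [-0.05  0.44  0.4   2.2  -0.32  0.56  0.67] F [-1.2 -0.5  8. ] M [-0.06  0.49  0.06] w 0.0438 26.5
rows [0.0089 0.0007 0.0104] turn -1.0031
[np.int64(213), np.int64(626)]
[ 0.5265  0.1853  0.149  -0.148   4.0872]
[ 0.524   0.1856  0.149  -0.1366  0.1119]
[ 0.5252  0.1853  0.149  -0.1412  4.2073]
```

>>> play_rows([
  [[-0.7,0,0,-0.01,0],[-0.7,0,0,-0.02,0],[-0.7,0,0,-0.02,0],[-0.7,0,0,-0.02,0],[-0.7,0,0,-0.02,-0.5],[-0.7,0,0,-0.02,-0.5],[-0.7,0,0,-0.02,-0.5],[-0.7,0,0,-0.02,-0.5],[-0.7,0,0,-0.02,-0.5],[-0.7,0,0,-0.02,-0.5],[-0.7,0,0,-0.02,-0.5],[-0.7,0,0,-0.02,-0.5]],
])

```text
clock: 14.32
tcp_pos: [0.4304, -0.1868, 0.0566]
orientation: [-1.093, -2.945, -0.0]
contact_force: [-0.1, -0.7, 0.3]
grip_width: 0.0727
gripper_force: 0.0
```

>>> play_rows([
  [[-0.7,0,0,0,-0.5],[-0.7,0,0,0,-0.5],[-0.7,0,0,0,-0.5],[-0.7,0,0,0,-0.5],[-0.7,0,0,0,-0.5],[-0.7,0,0,0,-0.5],[-0.7,0,0,0,-0.5],[-0.7,0,0,0,-0.5]],
])

```text
clock: 14.98
tcp_pos: [0.4304, -0.1868, 0.0566]
orientation: [0.115, -3.139, -0.0]
contact_force: [0.1, -0.6, 1.2]
grip_width: 0.0724
gripper_force: 0.0
```

```bash
python3 plan.py 0.4315 -0.1873 0.0555 94.3
```

```text
t 14.98 tcp [ 0.4304 -0.1868  0.0566] yaw 94.2 tilt 0.02 q [ 0.28  0.41 -0.01  2.18  0.01  0.56  1.91] F [ 0.1 -0.6  1.2] M [-0.    0.02 -0.03] w 0.0724 0.0
rows [-0.0053 -0.0027  0.0055] turn -0.0011
```

>>> play_rows([
  [[-0.7,-0.005,-0.002,0.005,0],[-0.7,-0.005,-0.002,0.005,0],[0.9,-0.005,-0.002,0.005,0],[0.9,-0.005,-0.002,0.005,0],[0.9,-0.005,-0.002,0.005,0],[0.9,-0.005,-0.002,0.005,0],[0.9,-0.005,-0.002,0.005,0],[0.9,-0.005,-0.002,0.005,0],[0.9,-0.005,-0.002,0.005,0]],
], grip_force=70)

```text
clock: 15.73
tcp_pos: [0.4318, -0.1871, 0.0559]
orientation: [-0.116, 3.139, -0.0]
contact_force: [-0.0, 0.4, 5.0]
grip_width: 0.0288
gripper_force: 69.6
```

```bash
python3 plan.py 0.4315 -0.1873 0.0555 94.3
```

```text
t 15.73 tcp [ 0.4318 -0.1871  0.0559] yaw 94.23 tilt 0.03 q [ 0.28  0.41 -0.01  2.17  0.01  0.56  1.91] F [-0.   0.4  5. ] M [ 0.11  0.13 -0.01] w 0.0288 69.6
rows [ 0.0016 -0.001   0.0021] turn -0.0007
```

>>> play_rows([
  [[0.9,0,0,-0.15,0],[0.9,0,0,-0.3,0],[0.9,0,0,-0.45,0],[0.9,0,0,-0.6,0],[0.9,0,0,-0.75,0],[0.9,0,0,-0.9,0],[0.9,-0.1,0,-1,0],[0.9,-0.2,0,-1,0],[0.9,-0.2,0,-1,0]],
])

```text
clock: 16.48
tcp_pos: [0.4753, -0.1834, 0.2571]
orientation: [-0.119, 3.134, -0.001]
contact_force: [1.1, 0.3, -2.1]
grip_width: 0.0288
gripper_force: 69.9
```

>>> play_rows([
  [[0.9,-0.05,0.15,0,0],[0.9,-0.1,0.3,0,0],[0.9,-0.15,0.45,0,0],[0.9,-0.2,0.6,0,0],[0.9,-0.25,0.75,0,0],[0.9,-0.3,0.9,0,0],[0.9,-0.3,1,0,0],[0.9,-0.3,1,0,0],[0.9,-0.3,1,0,0]],
])

```text
clock: 17.23
tcp_pos: [0.5155, 0.0207, 0.2546]
orientation: [0.121, -3.137, 0.0]
contact_force: [-0.7, -1.3, -1.5]
grip_width: 0.0291
gripper_force: 69.9
```

```bash
python3 plan.py 0.5265 0.1855 0.256 80.4
```

```text
t 17.23 tcp [0.5155 0.0207 0.2546] yaw 94.4 tilt 0.13 q [-0.03  0.2  -0.16  1.89  0.04  1.05  1.45] F [-0.7 -1.3 -1.5] M [-0.09 -0.01  0.04] w 0.0291 69.9
rows [-0.118   0.8173 -0.0073] turn 0.1556
```

>>> play_rows([
  [[0.9,-0.02,0.13,0,0.08],[0.9,-0.04,0.27,0,0.156],[0.9,-0.06,0.4,0,0.156],[0.9,-0.08,0.53,0,0.156],[0.9,-0.1,0.67,0,0.156],[0.9,-0.118,0.8,0,0.156],[0.9,-0.118,0.817,0,0.156],[0.9,-0.118,0.817,0,0.156],[0.9,-0.118,0.817,0,0.156],[0.9,-0.118,0.817,0,0.156]],
])

```text
clock: 18.07
tcp_pos: [0.5282, 0.1818, 0.2553]
orientation: [-0.273, -3.129, 0.002]
contact_force: [0.5, -0.6, -1.9]
grip_width: 0.0288
gripper_force: 69.9
```

Run:
```python
from plan import *
from fit import *
plan([.5265,.1855,.22],80.4)
for n in("scene","top"):
    f=viewer.grab_frame(n)
    for d in viewer.trace(f,"cover"):
        m=d["pixels"];print(n,d["score"],d["rect"],m.sum())
    if n=="scene": save("s4.png",cv2.resize(f["pixels"][160:260,330:430],None,fx=6,fy=6,interpolation=cv2.INTER_CUBIC))
```

```text
t 18.07 tcp [0.5282 0.1818 0.2553] yaw 80.01 tilt 0.09 q [-0.27  0.27 -0.21  1.8   0.07  1.08  0.89] F [ 0.5 -0.6 -1.9] M [-0.01 -0.02 -0.06] w 0.0288 69.9
rows [0.0115 0.0171 0.1764] turn -0.0043
scene 0.88 [263.6, 149.1, 296.8, 174.5] 620
scene 0.72 [357.1, 189.6, 400.4, 229.9] 973
top 0.79 [233.3, 153.5, 253.6, 193.9] 311
top 0.5 [376.4, 122.0, 397.0, 148.4] 247
```

View pics/s4.png

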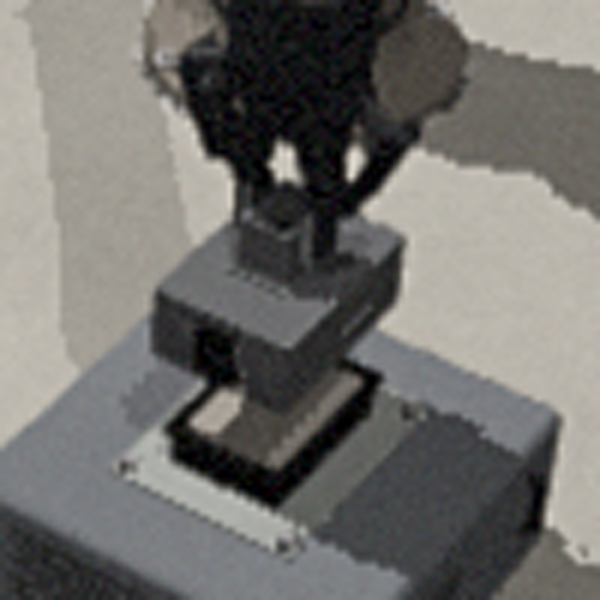

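>>> play_rows([
  [[0.9,0.01,0.017,0.03,-0.004],[0.9,0.01,0.017,0.07,-0.004],[0.9,0.01,0.017,0.11,-0.004],[0.9,0.01,0.017,0.15,-0.004],[0.9,0.01,0.017,0.18,-0.004],[0.9,0.01,0.017,0.21,-0.004],[0.9,0.01,0.017,0.21,-0.004],[0.9,0.01,0.017,0.21,-0.004],[0.9,0.01,0.017,0.21,-0.004]],
])

```text
clock: 19.02
tcp_pos: [0.5268, 0.1883, 0.2139]
orientation: [0.259, 3.13, 0.0]
contact_force: [0.7, 0.5, -1.4]
grip_width: 0.0288
gripper_force: 69.8
```

```bash
python3 plan.py .5267 .1855 .205 80.4
python3 - <<'E'
from fit import *
np.set_printoptions(precision=4,suppress=True)
# relative check in scene view: fit cover with z known
o=get_obs(); f=viewer.grab_frame("scene")
for d in viewer.trace(f,"cover"):
    m=d["pixels"]
    if d["rect"][0]>330: print(d["score"],d["rect"],fit([(f,m)],MODEL["cover"],[*o["tcp_pos"][:2],o["tcp_pos"][2]-.056,-.168]))
E
```

```text
t 19.02 tcp [0.5268 0.1883 0.2139] yaw 80.55 tilt 0.03 q [-0.28  0.32 -0.21  1.84  0.08  0.99  0.88] F [ 0.7  0.5 -1.4] M [ 0.03 -0.02  0.  ] w 0.0288 69.8
rows [-0.0016 -0.0137  0.0446] turn 0.0017
0.82 [358.6, 202.8, 398.1, 238.9] [ 0.5252  0.1893  0.1579 -0.1443  0.2112]
```

>>> play_rows([
  [[0.9,0,-0.013,0,0.002],[0.9,0,-0.013,0.01,0.002],[0.9,0,-0.013,0.02,0.002],[0.9,0,-0.013,0.025,0.002],[0.9,0,-0.013,0.03,0.002],[0.9,0,-0.013,0.035,0.002],[0.9,0,-0.013,0.035,0.002]],
])

```text
clock: 19.7
tcp_pos: [0.526, 0.1856, 0.2064]
orientation: [-0.263, -3.13, 0.0]
contact_force: [-0.8, -0.7, -2.1]
grip_width: 0.0289
gripper_force: 69.8
```

>>> play_rows([
  [[0.9,0,0,0.004,0],[0.9,0,0,0.008,0],[0.9,0,0,0.008,0]],
])

```text
clock: 19.95
tcp_pos: [0.5262, 0.1856, 0.2051]
orientation: [0.264, 3.13, 0.0]
contact_force: [-0.3, 0.4, -1.8]
grip_width: 0.0292
gripper_force: 70.0
```

>>> play_rows([
  [[0.9,0,0,0.004,0],[0.9,0,0,0.006,0],[0.9,0,0,0.006,0]],
])

```text
clock: 20.2
tcp_pos: [0.5262, 0.1857, 0.2048]
orientation: [0.264, 3.13, 0.0]
contact_force: [-3.6, -1.1, 4.5]
grip_width: 0.0287
gripper_force: 70.9
```

```bash
python3 plan.py .5267 .1855 .205 80.4
```

```text
t 20.2 tcp [0.5262 0.1857 0.2048] yaw 80.38 tilt 0.03 q [-0.28  0.32 -0.21  1.86  0.08  0.97  0.88] F [-3.6 -1.1  4.5] M [-0.27  0.57 -0.08] w 0.0287 70.9
rows [-0.0027 -0.0007 -0.0012] turn -0.0003
```

>>> play_rows([
  [[0.9,0,0,0.004,0],[0.9,0,0,0.004,0]],
])

```text
clock: 20.37
tcp_pos: [0.5262, 0.1858, 0.2045]
orientation: [0.264, 3.13, 0.0]
contact_force: [-4.9, -0.8, 8.8]
grip_width: 0.0289
gripper_force: 71.5
```

```bash
cat > ft.py <<'E'
from h import *
np.set_printoptions(precision=3,suppress=True)
F=[];M=[]
for i in range(8):
    viewer.grab_frame("scene"); o=get_obs(); F.append(o["contact_force"]);M.append(o["moment"])
F=np.mean(F,0);M=np.mean(M,0);print(o["clock"],o["tcp_pos"],"F",F,"M",M)
F=F-[0,0,-1.7]
for h in(0,.1,.15,.2):
    rz=-(h+.056); r=np.array([(rz*F[0]-M[1])/F[2],(M[0]+rz*F[1])/F[2]]); a=-.168; print(h,"r in rim axes mm",1e3*np.array([[np.cos(a),np.sin(a)],[-np.sin(a),np.cos(a)]])@r)
E
python3 ft.py
```

```text
20.7667 [0.526 0.186 0.205] F [-5.315 -1.265  9.303] M [-0.395  0.806 -0.083]
0 r in rim axes mm [-40.582 -36.798]
0.1 r in rim axes mm [  5.121 -17.386]
0.15 r in rim axes mm [27.972 -7.679]
0.2 r in rim axes mm [50.823  2.027]
```

>>> play_rows([
  [[0.9,0,0,-0.003,0],[0.9,-0.0025,0,-0.003,0],[0.9,-0.005,0,-0.003,0],[0.9,-0.0075,0,-0.003,0],[0.9,-0.0075,0,-0.003,0]],
])

```text
clock: 21.18
tcp_pos: [0.5278, 0.1852, 0.2036]
orientation: [0.264, 3.13, 0.0]
contact_force: [0.1, -0.4, -2.8]
grip_width: 0.0289
gripper_force: 69.9
```

```bash
python3 ft.py
```

```text
21.5833 [0.528 0.185 0.204] F [ 0.013  0.163 -1.321] M [-0.007 -0.011  0.023]
0 r in rim axes mm [ 34.554 -38.04 ]
0.1 r in rim axes mm [ 38.377 -80.92 ]
0.15 r in rim axes mm [  40.289 -102.361]
0.2 r in rim axes mm [  42.201 -123.801]
```

>>> play_rows([
  [[0.9,0,0,0.003,0],[0.9,0,0,0.006,0],[0.9,0,0,0.008,0],[0.9,0,0,0.008,0]],
])

```text
clock: 21.92
tcp_pos: [0.5276, 0.1853, 0.202]
orientation: [-0.264, -3.13, 0.0]
contact_force: [-0.2, -0.2, -1.9]
grip_width: 0.029
gripper_force: 69.9
```

```bash
python3 ft.py | head -1
```

```text
22.3167 [0.528 0.185 0.202] F [-0.043 -0.216 -1.52 ] M [ 0.004 -0.013  0.   ]
```

>>> play_rows([
  [[0.9,0,0,0.003,0],[0.9,0,0,0.006,0],[0.9,0,0,0.006,0]],
])

```text
clock: 22.57
tcp_pos: [0.5279, 0.1853, 0.2011]
orientation: [0.264, 3.13, 0.0]
contact_force: [0.9, -0.3, 0.7]
grip_width: 0.0285
gripper_force: 70.3
```

>>> play_rows([
  [[0.9,0,0,0.003,0],[0.9,0,0,0.005,0],[0.9,0,0,0.005,0]],
])

```text
clock: 22.82
tcp_pos: [0.528, 0.1855, 0.2004]
orientation: [0.264, 3.13, 0.001]
contact_force: [-0.4, -0.0, 4.8]
grip_width: 0.0287
gripper_force: 70.6
```

>>> play_rows([
  [[0.9,0,0,0.003,0],[0.9,0,0,0.006,0],[0.9,0,0,0.006,0]],
])

```text
clock: 23.07
tcp_pos: [0.5281, 0.1857, 0.1993]
orientation: [0.263, 3.129, 0.001]
contact_force: [-0.6, 1.3, 5.4]
grip_width: 0.0289
gripper_force: 70.9
```

>>> play_rows([
  [[0.9,0,0,0.003,0],[0.9,0,0,0.005,0],[0.9,0,0,0.005,0]],
])

```text
clock: 23.32
tcp_pos: [0.5283, 0.1857, 0.1986]
orientation: [0.264, 3.129, 0.002]
contact_force: [-0.3, -0.5, 7.8]
grip_width: 0.0288
gripper_force: 71.2
```

>>> play_rows([
  [[0.9,0,0,0.002,0],[0.9,0,0,0.004,0],[0.9,0,0,0.004,0]],
])

```text
clock: 23.57
tcp_pos: [0.5285, 0.1858, 0.1982]
orientation: [0.264, 3.128, 0.002]
contact_force: [-0.8, -1.0, 9.4]
grip_width: 0.0288
gripper_force: 71.5
```

>>> play_rows([
  [[0.9,0,0,0.003,0],[0.9,0,0,0.006,0],[0.9,0,0,0.006,0]],
])

```text
clock: 23.82
tcp_pos: [0.5279, 0.1857, 0.1962]
orientation: [0.264, 3.13, 0.001]
contact_force: [-0.3, 0.6, 0.8]
grip_width: 0.0288
gripper_force: 70.2
```

>>> play_rows([
  [[0.9,0,0,0.003,0],[0.9,0,0,0.005,0],[0.9,0,0,0.005,0]],
])

```text
clock: 24.07
tcp_pos: [0.5275, 0.1853, 0.1943]
orientation: [-0.263, -3.13, 0.0]
contact_force: [0.2, 1.0, 0.5]
grip_width: 0.029
gripper_force: 70.2
```

```bash
python3 plan.py;python3 ft.py
```

```text
t 24.07 tcp [0.5275 0.1853 0.1943] yaw 80.38 tilt 0.02 q [-0.28  0.34 -0.21  1.86  0.09  0.95  0.88] F [0.2 1.  0.5] M [ 0.13 -0.21 -0.02] w 0.029 70.2
24.4667 [0.527 0.185 0.194] F [ 0.599  1.052 -1.17 ] M [ 0.257 -0.271 -0.011]
0 r in rim axes mm [379.681 444.216]
0.1 r in rim axes mm [301.548 229.721]
0.15 r in rim axes mm [262.481 122.474]
0.2 r in rim axes mm [223.414  15.226]
```

>>> play_rows([
  [[0.9,0,0,0.003,0],[0.9,0,0,0.006,0],[0.9,0,0,0.009,0],[0.9,0,0,0.01,0],[0.9,0,0,0.01,0]],
])

```text
clock: 24.88
tcp_pos: [0.5278, 0.1853, 0.1932]
orientation: [0.264, 3.13, 0.0]
contact_force: [-0.7, 0.5, 4.8]
grip_width: 0.0283
gripper_force: 70.8
```

>>> play_rows([
  [[0.9,0,0,0.003,0],[0.9,0,0,0.006,0],[0.9,0,0,0.006,0]],
])

```text
clock: 25.13
tcp_pos: [0.5278, 0.1853, 0.1922]
orientation: [0.264, 3.13, 0.0]
contact_force: [-1.6, -0.4, 8.4]
grip_width: 0.0289
gripper_force: 71.2
```

>>> play_rows([
  [[0.9,0,0,0.003,0],[0.9,0,0,0.005,0],[0.9,0,0,0.005,0]],
])

```text
clock: 25.38
tcp_pos: [0.5278, 0.1853, 0.1915]
orientation: [0.264, 3.13, 0.0]
contact_force: [-3.1, -0.2, 8.2]
grip_width: 0.0288
gripper_force: 71.4
```

>>> play_rows([
  [[0.9,0,0,0.003,0],[0.9,0,0,0.006,0],[0.9,0,0,0.006,0]],
])

```text
clock: 25.63
tcp_pos: [0.5277, 0.1853, 0.1901]
orientation: [0.264, 3.13, 0.0]
contact_force: [-0.8, -1.0, 9.1]
grip_width: 0.029
gripper_force: 71.3
```

>>> play_rows([
  [[0.9,0,0,0.003,0],[0.9,0,0,0.004,0],[0.9,0,0,0.004,0]],
])

```text
clock: 25.88
tcp_pos: [0.5277, 0.1853, 0.1901]
orientation: [0.264, 3.13, 0.0]
contact_force: [-3.9, -0.7, 14.0]
grip_width: 0.0288
gripper_force: 72.0
```

```bash
python3 plan.py
```

```text
t 25.88 tcp [0.5277 0.1853 0.1901] yaw 80.37 tilt 0.04 q [-0.28  0.34 -0.21  1.87  0.09  0.94  0.87] F [-3.9 -0.7 14. ] M [-0.41  0.93  0.03] w 0.0288 72.0
```

>>> play_rows([
  [[0.9,0,0,0.002,0],[0.9,0,0,0.003,0],[0.9,0,0,0.003,0]],
])

```text
clock: 26.13
tcp_pos: [0.5279, 0.1853, 0.1899]
orientation: [0.264, 3.13, 0.0]
contact_force: [-4.6, -1.5, 17.6]
grip_width: 0.0292
gripper_force: 72.4
```

```bash
python3 plan.py; python3 ft.py
```

```text
t 26.13 tcp [0.5279 0.1853 0.1899] yaw 80.37 tilt 0.06 q [-0.28  0.34 -0.21  1.87  0.09  0.94  0.87] F [-4.6 -1.5 17.6] M [-0.56  1.3   0.04] w 0.0292 72.4
26.5333 [0.528 0.185 0.19 ] F [-5.285 -2.179 17.178] M [-0.521  1.298 -0.002]
0 r in rim axes mm [-48.808 -29.701]
0.1 r in rim axes mm [-23.138 -13.64 ]
0.15 r in rim axes mm [-10.302  -5.61 ]
0.2 r in rim axes mm [2.533 2.421]
```

>>> play_rows([
  [[0.9,0,0,0.001,0],[0.9,0,0,0.002,0],[0.9,0,0,0.002,0],[0.9,0,0,0.002,0]],
])

```text
clock: 26.87
tcp_pos: [0.5279, 0.1853, 0.1897]
orientation: [0.264, 3.129, 0.0]
contact_force: [-6.2, -1.7, 18.7]
grip_width: 0.0286
gripper_force: 72.5
```

>>> play_rows([
  [[0.9,0,0,-0.004,0],[0.9,0,0,-0.007,0],[0.9,0,0,-0.007,0]],
])

```text
clock: 27.12
tcp_pos: [0.5277, 0.1853, 0.1901]
orientation: [0.264, 3.13, 0.0]
contact_force: [-3.0, -1.3, 11.1]
grip_width: 0.0288
gripper_force: 71.4
```

```bash
python3 plan.py; python3 ft.py|head -1
```

```text
t 27.12 tcp [0.5277 0.1853 0.1901] yaw 80.37 tilt 0.04 q [-0.28  0.34 -0.21  1.87  0.09  0.94  0.87] F [-3.  -1.3 11.1] M [-0.27  0.72  0.01] w 0.0288 71.4
27.5167 [0.528 0.185 0.19 ] F [-3.022 -0.789 10.52 ] M [-0.293  0.77   0.005]
```

>>> play_rows([
  [[0.9,0,0,-0.004,0],[0.9,0,0,-0.008,0],[0.9,0,0,-0.008,0]],
])

```text
clock: 27.77
tcp_pos: [0.5277, 0.1853, 0.1902]
orientation: [0.264, 3.131, 0.0]
contact_force: [0.2, -0.2, 0.7]
grip_width: 0.029
gripper_force: 70.0
```

```bash
python3 plan.py; python3 ft.py|head -1
python3 - <<'E'
from h import *
f=viewer.grab_frame("scene"); save("s5.png",cv2.resize(f["pixels"][185:260,335:425],None,fx=8,fy=8,interpolation=cv2.INTER_CUBIC))
E
```

```text
t 27.77 tcp [0.5277 0.1853 0.1902] yaw 80.37 tilt 0.0 q [-0.28  0.34 -0.21  1.87  0.09  0.94  0.87] F [ 0.2 -0.2  0.7] M [ 0.18 -0.14 -0.01] w 0.029 70.0
28.1667 [0.528 0.185 0.19 ] F [ 1.077  0.438 -0.746] M [ 0.157 -0.282 -0.024]
```

View pics/s5.png

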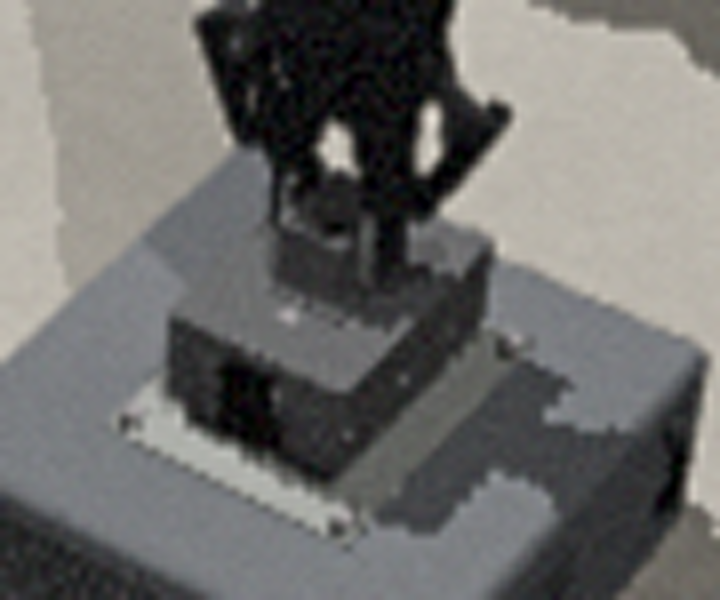

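Force is back to zero and the cover stays down at depth with no residual moment, so both clips hold. Releasing.

>>> play_rows([
  [[0,0,0,0,0],[0,0,0,0,0],[0,0,0,0,0],[0,0,0,0,0],[0,0,0,-0.1,0],[0,0,0,-0.3,0],[0,0,0,-0.5,0],[0,0,0,-0.5,0],[0,0,0,-0.5,0]],
])

```text
clock: 28.97
tcp_pos: [0.529, 0.186, 0.2933]
orientation: [0.263, 3.125, 0.004]
contact_force: [0.2, 0.5, 0.4]
grip_width: 0.0427
gripper_force: 0.0
```

>>> play_rows([
  [[0,0,-0.3,0,0],[0,0,-0.6,0,0],[0,0,-0.9,0,0],[0,0,-1,0,0],[0,0,-1,0,0],[0,0,-1,0,0],[0,0,-1,0,0]],
])

```text
clock: 29.55
tcp_pos: [0.4931, -0.0141, 0.2893]
orientation: [-0.271, -3.128, 0.001]
contact_force: [0.4, 0.7, -0.7]
grip_width: 0.043
gripper_force: 0.0
```

Run:
```python
from plan import *
from fit import *
plan()
np.set_printoptions(precision=4,suppress=True)
f=viewer.grab_frame("scene"); save("s6.png",cv2.resize(f["pixels"][185:260,335:425],None,fx=8,fy=8,interpolation=cv2.INTER_CUBIC))
for d in viewer.trace(f,"cover"):
    if d["rect"][0]>330: print(d["score"],d["rect"],fit([(f,d["pixels"])],MODEL["cover"],[.528,.185,.134,-.168],True,(.11,.16)))
```

```text
t 29.55 tcp [ 0.4931 -0.0141  0.2893] yaw 80.1 tilt 0.13 q [-0.01  0.13 -0.09  1.9   0.01  1.12  1.29] F [ 0.4  0.7 -0.7] M [ 0.03 -0.07  0.03] w 0.043 0.0
0.79 [356.0, 207.6, 397.4, 245.3] [ 0.5275  0.1862  0.1358 -0.1164  0.0682]
```

View pics/s6.png

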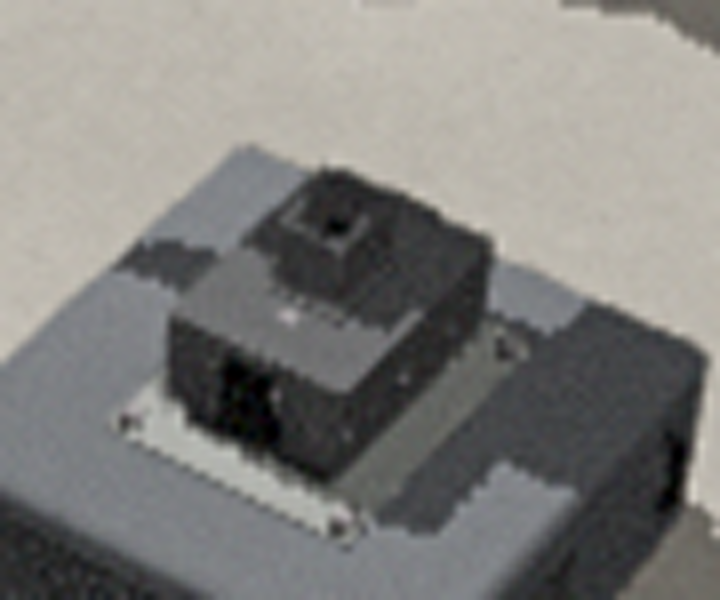

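The cover sits level over the collar (crop 170–490, 170–480), unchanged after release, and the near clip is closed.

```bash
python3 -c "
from bench import r
print(r.hand_in())"
```

```text
the job is handed in; nothing more can be done
None
```

The job is handed in at about 30 s: the filter sits in the collar, and the cover is pressed home and released. Both clips look latched: after I backed the pressure off, the cover stayed at depth with no residual force or tilt. The hand-in returned no verdict.

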